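Select the metal tube on the tube tester and hold the test button

TASK

On the tube tester, push the selector's pointer arm round with one finger until it points at the metal-can tube, leaving it there. Then press the red test button fully down with the fingertip and finish while still holding it down, so that the meter keeps reading. Push lightly without gripping the pointer, do not press the button before the pointer is set, and leave the tubes seated and the other things where they are.

Things in the scene. Friction and masses are not known exactly. Their poses are not given: they have to be found in the camera images.
- tester: grey rust-spotted tube tester, fixed, 240 (x) by 370 (y) by 80 mm high; place and yaw vary. Origin: centre of its underside; x points away from the operator, z up. On its flat top: the selector, four sockets in an arc beyond it, a meter (far right, 14 mm high), the test button (near right), a pilot lamp (near left, 7 mm high) and a fuse holder (near edge, 14 mm high)
- selector (a point): point on the vertical turning axis of the selector, 27 mm above the panel, the mid-height of the pointer arm. The selector is a black bar knob; its round hub has a radius of 16 mm, its skirt (up to 7 mm above the panel) 22 mm
- pointer_tip (a point): white end of the pointer arm, 60 mm from the axis, 27 mm above the panel. The arm is 11 mm wide (7 mm over the white last 12 mm), fills heights 18 to 36 mm above the panel, and reaches 18 mm out behind the axis
- pointer (a joint): turn of the pointer in rad: 0 when it points at the operator (the tester's -x), growing anticlockwise from above; stops at -2.95 and 2.95, so it cannot cross the far side. It starts within 0.35 of 0. Friction (0.05 N m) holds it wherever it is left: no clicks, no spring. It points at sockets a, b, c, d at -1.833, -2.705, 2.705, 1.833
- socket_a (a point): mouth of an octal socket of the tester: centre of a black ring (outside 46 mm, bore 36 mm, 8 mm high), at panel height. Leftmost of the four. Each lies 105 mm from the selector axis, neighbours 50 degrees apart seen from it
- socket_b (a point): mouth of an octal socket of the tester: centre of a black ring (outside 46 mm, bore 36 mm, 8 mm high), at panel height. Second from the left
- socket_c (a point): mouth of an octal socket of the tester: centre of a black ring (outside 46 mm, bore 36 mm, 8 mm high), at panel height. Third from the left
- socket_d (a point): mouth of an octal socket of the tester: centre of a black ring (outside 46 mm, bore 36 mm, 8 mm high), at panel height. Rightmost
- metal_tube: metal-can octal tube, 50 mm high: dark grey metal can of 26 mm diameter on a steel collar and a black base of 33 mm diameter. Loose, about 45 g, standing upright in one of the four sockets on the panel (which one varies). Origin: centre of its underside, at panel height; z up along the tube
- mini_tube_1: clear glass miniature tube of 19 mm diameter on a white ceramic base of 33 mm diameter, 52 mm high in all, loose in one of the sockets. Origin: centre of its underside
- mini_tube_2: second clear glass miniature tube on a white base, same size, loose in one of the sockets. Origin: centre of its underside
- brown_tube: squat amber glass tube of 29 mm diameter on a brown base of 33 mm diameter, 51 mm high, loose in one of the sockets. Origin: centre of its underside
- test_top (a point): centre of the top of the red round test button (30 mm diameter, in a black housing of 46 mm), 22 mm above the panel when not pressed; pressed straight down
- test (a joint): travel of the test button in m: 0 up, 0.006 fully down at its stop; sprung, 1.5 N to start and 5 N fully down. The red needle of the meter swings with it
- ceramic_block: green ceramic socket tester block, 70 by 90 by 32 mm, loose on the counter left of the tester. Origin: centre of its underside
- tube_puller: chrome tube puller (sprung tongs), 150 mm long, 7 mm thick, lying on the counter left of the tester. Origin: underside, near its middle
- tube_carton: orange and blue tube carton, 42 by 42 by 85 mm, standing right of the tester. Origin: centre of its underside
- spray_can: blue spray can, 45 mm diameter, 120 mm high, standing right of the tester. Origin: centre of its underside
- screwdriver: screwdriver, 160 mm long, lying on the counter right of the tester. Origin: underside
Things that resemble listed ones, but are neither listed nor needed, are in the scene too. What is shaped like the metal_tube but purple is not meant.

How it is judged:
By the outcome, as a careful person would: the job done as asked, in the order asked, and still so for the second after the job is handed in, while the arm keeps its last pose, push and grip.
It also fails if it takes over 54 s, if anything falls off the work surface, if the arm or the gripper's body presses on something with over 40 N, if the wrist force passes 120 N, or if a joint passes its speed limit or range.

ROBOT

A 6-joint arm with a two-finger parallel gripper is mounted at the origin on the work surface. World frame = base frame: x ahead of the robot, y to its left, z up, the work surface at z = 0. Lengths are in m, angles in degrees, forces in N, time in s.
With the tool pointing down it reaches from about 0.35 to 0.775 m from the base axis. Payload 5.5 kg.
Tool frame: the origin (TCP) lies on the centre line of the jaws, within the pads' length; the fingertips stand 11 mm ahead of it and the grasp point (between the pads) lies 8 mm behind it (tip_reach is the distance from the TCP to the fingertips, in m); z points along the fingers, y is the line along which they close (so a half turn about z gives the same grasp; the last joint's range is limited). The gripper opens to 85 mm and grips with 20 to 120 N. Pads are 22 mm wide; open, the fingers measure 114 mm over their backs; the gripper's body (76 mm by 85 mm) begins 54 mm behind the grasp point. The pads swing forward as they close: fully open they stand 13 mm farther back than shut.
Start: joints at [-82.426, 17.945, 2.641, 74.691, 0, 82.002], TCP at [0.154, -0.554, 0.205] pointing down, gripper open.
Joint ranges: [-158.12, 158.12], [-49.38, 96.58], [-58.88, 72.47], [-126.05, 133.96], [-84.25, 85.87], [-180, 180]. Speed limits (degrees/s): [147.25, 147.25, 180, 180, 180, 180].

INTERFACE

Orientations are given as [roll, pitch, yaw] about the fixed x, y, z axes, in that order (R = Rz(yaw) Ry(pitch) Rx(roll)).
In Python, from cell import state, read_camera, close_job, boxes_of, masks_of, tip_reach gives the robot as it stands. The module is installed in compiled form; this text tells all that it offers.
- The arm moves only by the tool step_arm, never from a script. Its argument "rows" is a list of rows, each an object with "linear": the shift along the tool's x, y, z normalised to -1 to 1, where 1 is 0.4 m, a list of three; "angular": the turn, a rotation vector about the tool's x, y, z normalised to -1 to 1, where 1 is 1.5 rad, a list of three; "hand": the closure, from 0 (fully open) to 1 (shut). A call has 1 to 8 rows; each row shifts and turns the commanded pose from where the row before left it, along the tool's axes as they then stand; what a row does not reach is not made up. A row lasts 1/10 s, in which the tool goes at most 50 mm and 8.59 degrees, less where a joint would pass 70% of its speed; a pose out of reach is approached as far as the arm can. A call with a number of a shift or a turn outside -1 to 1 is refused whole. A call with a gripper value outside its range is refused whole. The fingers move at their own pace and stop on an object; "grip_force" is the grip in N (left out, the last holds). Time passes only in rows, so rows that do not move let the fingers close. It gives the time, the measured TCP pose, the force, the opening and the grip force at its end, in the units of the state.
- state(): the state, without advancing time (a new reading comes with each control period).
- read_camera(name): name is "scene" or "top"; returns a dict with "pixels" (384x512x3 uint8, blue, green, red), "range_z" (384x512 float32, m along the optical axis (not along the pixel's ray), 0 where there is no reading), "K" (3x3 intrinsics, pixels), "view" (4x4, takes a point from world to camera coordinates). Camera axes: x right, y up, looking along -z (the intrinsics and any distortion apply to the point x, -y, -z); pixel columns grow to the right and rows downward; lengths in m; the calibration is good to about 2 mm. A picture is of the moment at which its call begins.
- close_job(): hands the job in; it is judged then, once.
Trained networks look in a picture, given as the dict that the camera call returned (one of the last four; its "shot" number tells which), for a name from the list of things; names that differ only in an ending like _2 or _b are one class to them, and where a whole thing is asked for, a point or a joint stands for the part that bears it (a point fixed in the world has none). Each returns a list of dicts, best first, with "conf" (0 to 1); they miss things now and then, are a little off and sometimes report something else, mostly with a low value. They report only what shows in the picture. A call takes as long as a camera call. They do not tell look-alikes from the thing itself.
- boxes_of(picture, thing): "bbox" ([left, top, width, height] in pixels, round what is visible of it).
- masks_of(picture, thing): "mask" (384x512 bool, what is visible of it) and "bbox" ([left, top, width, height] in pixels, round what is visible of it).
The state is a dict: "time": time; "joints": joint angles; "joint_velocities": joint speeds; "effort": joint torques, N m; "ee_pos": TCP position; "orientation": TCP orientation; "force": force on the tool from outside, world axes, zero at the start; "torque": the same for the moment, N m; "width": opening from 0.0 (shut) to 1.0 (fully open); "grasp_force": force on a finger pad.
Only numpy, scipy, OpenCV 4.12 (cv2) and the standard library are available. Lean on these libraries where they do the work, as an engineer would, in place of code of your own. Each camera call takes 0.05 s, during which the arm holds its last target. There are 200 camera calls.

## Working session

There is one attempt and no reset: what is moved stays moved. The work goes in short steps, Python scripts to look and compute and a tool call to move; the robot and the scene stay as the last step left them, time stands still between calls to the robot, and variables do not carry over. Pictures are saved under pics/ and viewed, at most 10 in all, crops included, and the job is handed in when it is done.

Besides the shell and the picture viewer there is one more tool, called after "Emit:" by a JSON object that holds its "api" and its "payload", one argument or row to a line. step_arm: Moves the arm, as the interface text tells. Scaled input: -1 to 1 covers 0.4 m each way for a shift and 1.5 rad each way for a turn. Its arguments: {"type":"object","properties":{"rows":{"type":"array","items":{"type":"object","properties":{"linear":{"type":"array","items":{"type":"number"}},"angular":{"type":"array","items":{"type":"number"}},"hand":{"type":"number"}}}},"grip_force":{"type":"number"}},"required":["rows"]}

```bash
mkdir -p pics
cat > h.py <<'E'
import numpy as np, cv2
from cell import *
def world(p,u,v,z=None):
    K=p["K"];V=np.array(p["view"]);d=p["range_z"][v,u] if z is None else 1.
    c=np.array([(u-K[0,2])/K[0,0],-(v-K[1,2])/K[1,1],-1])
    Vi=np.linalg.inv(V)
    if z is None: return (Vi@np.r_[c*d,1])[:3]
    o=Vi[:3,3];r=Vi[:3,:3]@c
    return o+r*(z-o[2])/r[2]
def proj(p,w):
    c=np.array(p["view"])@np.r_[w,1];K=p["K"]
    return K[0,0]*c[0]/-c[2]+K[0,2],K[1,1]*c[1]/c[2]+K[1,2]
E
python3 - <<'E'
from h import *
print(state())
for n in("top","scene"):
    p=read_camera(n);cv2.imwrite(f"pics/{n}0.png",cv2.resize(p["pixels"],(800,600)));print(n,p["K"],p["view"])
    for t in("tester","selector","pointer_tip","socket_a","metal_tube","mini_tube_1","brown_tube","test_top"):
        for r in boxes_of(p,t)[:5]:
            l,tp,w,h=r["bbox"];u,v=int(l+w/2),int(tp+h/2)
            print(t,round(r["conf"],2),np.round(r["bbox"],0),world(p,u,v).round(3))
E
```

```text
{'time': 0.0, 'joints': array([-8.24250800e+01,  1.79919777e+01,  2.57671654e+00,  7.46913374e+01,
        2.20901422e-06,  8.19996800e+01]), 'joint_velocities': array([ 0.08914465, -0.05461967,  0.04489345,  0.00982987,  0.08806214,
       -0.0830494 ]), 'effort': array([-3.28114271e-03, -4.80623531e+01,  2.98534906e+01,  1.92985323e-02,
       -2.50090397e-04,  2.91579011e-05]), 'ee_pos': array([ 0.15428709, -0.55332487,  0.20399543]), 'orientation': array([-1.79894439e+02, -1.48384182e-02,  1.55752262e+01]), 'force': array([0.57401933, 0.30755919, 1.33539289]), 'torque': array([ 0.03181025, -0.01806454, -0.03930995]), 'grasp_force': 0.0, 'width': 0.9948162123608866}
top [[392.60283858   0.         261.76972841]
 [  0.         392.60283858 195.75798988]
 [  0.           0.           1.        ]] [[ 2.32485246e-02 -9.99715778e-01  5.27915810e-03 -2.55971149e-02]
 [ 9.83815234e-01  2.38165795e-02  1.77596044e-01 -6.26568651e-01]
 [-1.77671299e-01  1.06487015e-03  9.84089313e-01 -1.12466569e+00]
 [ 0.00000000e+00  0.00000000e+00  0.00000000e+00  1.00000000e+00]]
tester 0.69 [202. 158.
[... 924 characters left out ...]
.          0.          0.          1.        ]]
tester 0.89 [162. 154. 165.  84.] [ 0.654 -0.014  0.108]
selector 0.69 [157. 154. 170.  88.] [ 0.654 -0.021  0.104]
pointer_tip 0.7 [248. 154.  20.  29.] [0.547 0.001 0.117]
socket_a 0.87 [158. 155. 168.  85.] [ 0.654 -0.021  0.104]
metal_tube 0.8 [142. 257.  18.  26.] [ 0.834 -0.178  0.036]
metal_tube 0.56 [237. 178.  14.  27.] [ 0.655 -0.015  0.122]
metal_tube 0.35 [110. 187.  13.  37.] [ 0.608 -0.358  0.015]
mini_tube_1 0.65 [292. 164.  15.  18.] [0.549 0.105 0.116]
mini_tube_1 0.55 [210. 168.  13.  21.] [ 0.599 -0.09   0.114]
brown_tube 0.52 [274. 179.  16.  24.] [0.635 0.068 0.116]
test_top 0.66 [184. 166.  10.  11.] [ 0.558 -0.171  0.102]
```

Run:
```python
from h import *
p=read_camera("top");cv2.imwrite("pics/c1.png",cv2.resize(p["pixels"][145:275,190:360],(784,600),interpolation=cv2.INTER_CUBIC))
m=masks_of(p,"tester")
# panel: pixels whose height ~0.08
vv,uu=np.mgrid[140:280,180:360]
W=np.array([world(p,u,v) for u,v in zip(uu.ravel(),vv.ravel())])
k=(abs(W[:,2]-.08)<.006)&(W[:,1]>-.26)&(W[:,1]<.2)
r=cv2.minAreaRect(W[k,:2].astype(np.float32));print(k.sum(),np.median(W[k,2]),r)
for t,z in(("pointer_tip",.10),):
  k2=(W[:,2]>.102)&(np.hypot(W[:,0]-.555,W[:,1]+.005)<.075);print(W[k2].mean(0))
hsv=cv2.cvtColor(p["pixels"],cv2.COLOR_BGR2HSV)
s=((hsv[...,0]<8)|(hsv[...,0]>172))&(hsv[...,1]>150)&(hsv[...,2]>80)
n,l,st,c=cv2.connectedComponentsWithStats(s.astype(np.uint8))
for i in range(1,n):
  if st[i,4]>15: print(st[i],c[i],world(p,int(c[i][0]),int(c[i][1])),world(p,*c[i],z=.102))
```

```text
8043 0.08076983699664453 ((0.5917866230010986, -0.06404660642147064), (0.241826131939888, 0.422435998916626), 14.681220054626465)
[ 0.52908385 -0.00831832  0.11606526]
[426 112  27  25 394] [440.90862944 124.0964467 ] [ 0.8546157  -0.54494688  0.09003173] [ 0.84974006 -0.54197604  0.102     ]
[372 207  16  26 196] [379.37244898 219.87244898] [ 0.56889273 -0.37076118  0.02619904] [ 0.55675901 -0.34877818  0.102     ]
[314 217  11  10  91] [319.34065934 221.45054945] [ 0.54939564 -0.1759094   0.10196586] [ 0.54812115 -0.1768748   0.102     ]
```

View pics/c1.png

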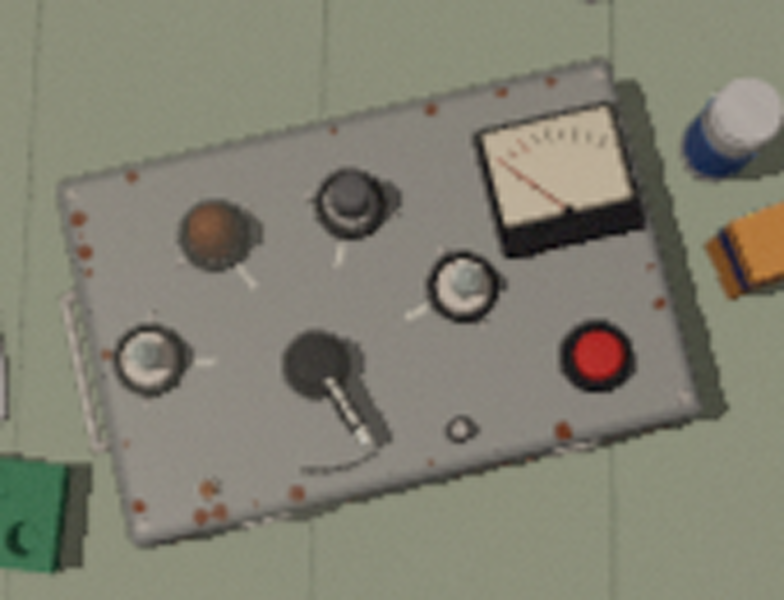

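View pics/scene0.png

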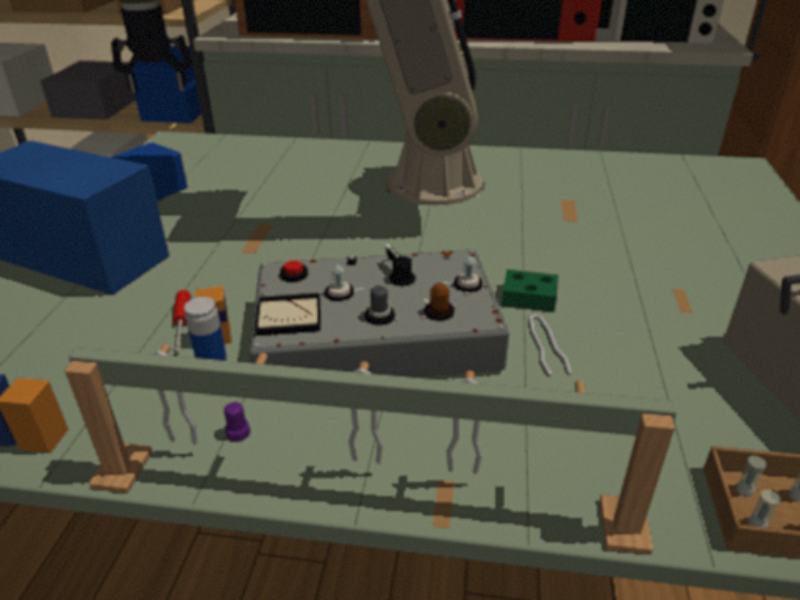

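The crop shows the metal-can tube in socket c, third from the left, at crop (350,203). The hub is at (317,363), the pointer's white tip at (365,440) and the red button at (597,355). The purple look-alike stands on the counter, so it isn't the target. Next I'll fit the selector axis and the yaw.

```bash
cat >> h.py <<'E'
def tri(s):
    a=np.radians(s["orientation"][2]);return np.array([np.cos(a),np.sin(a)]),np.array([np.sin(a),-np.cos(a)])
E
python3 - <<'E'
from h import *
from scipy.optimize import least_squares
p=read_camera("top")
f=lambda x,y,z:world(p,190+(x+.5)/4.612-.5,145+(y+.5)/4.615-.5,z=z)[:2]
S=np.array([f(150,360,.084),f(215,237,.084),f(350,204,.084),f(463,287,.084)])
A=np.array([-1.833,-2.705,2.705,1.833])
d=lambda t:np.c_[-np.cos(t),-np.sin(t)]
r=least_squares(lambda q:(q[:2]+.105*d(A+q[2])-S).ravel(),[.56,-.01,.2])
print("axis,yaw",r.x,r.fun*1e3); print("hub",f(317,363,.118),"tip",f(365,440,.113),"btn",f(597,355,.102))
c=r.x[:2];t=f(365,440,.116)-c;print("theta",np.linalg.norm(t),np.arctan2(-t[1],-t[0])-r.x[2])
E
```

```text
axis,yaw [ 0.53929771 -0.00269723  0.25703178] [-0.27723345 -0.00982331  0.48792544  0.21123887 -0.40964354 -0.2610144
  0.19895098  0.05959869]
hub [ 0.53702518 -0.00285193] tip [ 0.49133594 -0.03315811] btn [ 0.5478694  -0.17605275]
theta 0.05695285081198569 0.3059554754632729
```

Emit:
{"api": "step_arm", "payload": {
  "rows": [
    {"linear":[0.03,-0.03,0],"angular":[0,0,0],"hand":1},
    {"linear":[0.09,-0.086,0],"angular":[0,0,0],"hand":1},
    {"linear":[0.09,-0.086,0],"angular":[0,0,0],"hand":1},
    {"linear":[0.09,-0.086,0],"angular":[0,0,0],"hand":1},
    {"linear":[0.09,-0.086,0],"angular":[0,0,0],"hand":1},
    {"linear":[0.09,-0.086,0],"angular":[0,0,0],"hand":1},
    {"linear":[0.09,-0.086,0],"angular":[0,0,0],"hand":1},
    {"linear":[0.09,-0.086,0],"angular":[0,0,0],"hand":1}
  ],
  "grip_force": 20
}}

```text
time: 1.85
ee_pos: [0.3415, -0.2379, 0.2052]
orientation: [179.9, -0.0, 15.5]
force: [1.0, -0.1, -1.0]
width: 0.003
grasp_force: 0.0
```

Emit:
{"api": "step_arm", "payload": {
  "rows": [
    {"linear":[0.09,-0.086,0],"angular":[0,0,0],"hand":1},
    {"linear":[0.09,-0.086,0],"angular":[0,0,0],"hand":1},
    {"linear":[0.09,-0.086,0],"angular":[0,0,0],"hand":1},
    {"linear":[0.09,-0.086,0],"angular":[0,0,0],"hand":1},
    {"linear":[0.06,-0.056,0],"angular":[0,0,0],"hand":1},
    {"linear":[0,0,0],"angular":[0,0,-0.097],"hand":1},
    {"linear":[0,0,0],"angular":[0,0,-0.097],"hand":1},
    {"linear":[0,0,0],"angular":[0,0,0],"hand":1}
  ]
}}

```text
time: 2.65
ee_pos: [0.4598, -0.0398, 0.2049]
orientation: [180.0, 0.0, 32.3]
force: [0.0, 0.5, -0.6]
width: 0.001
grasp_force: 0.0
```

```bash
cat > g.py <<'E'
from h import *
C=np.array([.5393,-.0027]);Y=.257
def rel(th):
    "tool target at pointer angle th for radius/back offset; prints tool-frame numbers"
    s=state();p=s["ee_pos"][:2];x,y=tri(s);a=np.pi+Y+th
    u=np.array([np.cos(a),np.sin(a)]);t=np.array([-u[1],u[0]]);r=p-C
    print("t",s["time"],"pos",s["ee_pos"].round(4),"ori",s["orientation"].round(2),"F",s["force"].round(2),"j6",s["joints"][5].round(1),"w",s["width"])
    print("radial",r@u,"tang",r@t,"axis in tool xy",-r@x,-r@y,"want yaw",np.degrees(a)-180)
E
python3 -c "
from g import *
rel(.306)"
```

```text
t 2.65 pos [ 0.4598 -0.0398  0.2049] ori [179.99   0.    32.34] F [ 0.04  0.52 -0.64] j6 132.7 w 0.0009527488152866251
radial 0.0870432917700162 tang -0.011066746388062168 axis in tool xy 0.08702796359650002 0.011186646951795848 want yaw 32.25752386586535
```

Emit:
{"api": "step_arm", "payload": {
  "rows": [
    {"linear":[0.056,-0.03,0],"angular":[0,0,0],"hand":1},
    {"linear":[0.056,-0.03,0],"angular":[0,0,0],"hand":1},
    {"linear":[0,0,0],"angular":[0,0,0],"hand":1},
    {"linear":[0,0,0.1],"angular":[0,0,0],"hand":1},
    {"linear":[0,0,0.08],"angular":[0,0,0],"hand":1},
    {"linear":[0,0,0.06],"angular":[0,0,0],"hand":1},
    {"linear":[0,0,0],"angular":[0,0,0],"hand":1}
  ]
}}

```text
time: 3.35
ee_pos: [0.4815, 0.0036, 0.1058]
orientation: [-179.8, 0.3, 32.1]
force: [-0.5, 0.8, 1.1]
width: -0.0
grasp_force: 0.0
```

```bash
python3 -c "
from g import *
rel(.306)
p=read_camera('top');cv2.imwrite('pics/c2.png',cv2.resize(p['pixels'][145:275,190:360],(784,600),interpolation=cv2.INTER_CUBIC))"
```

```text
t 3.35 pos [0.4815 0.0036 0.1058] ori [-179.76    0.31   32.06] F [-0.47  0.78  1.14] j6 138.8 w -0.00018204965957646513
radial 0.045536238236408344 tang -0.03618951351695672 axis in tool xy 0.045659683438477316 0.03603363969424919 want yaw 32.25752386586535
```

View pics/c2.png

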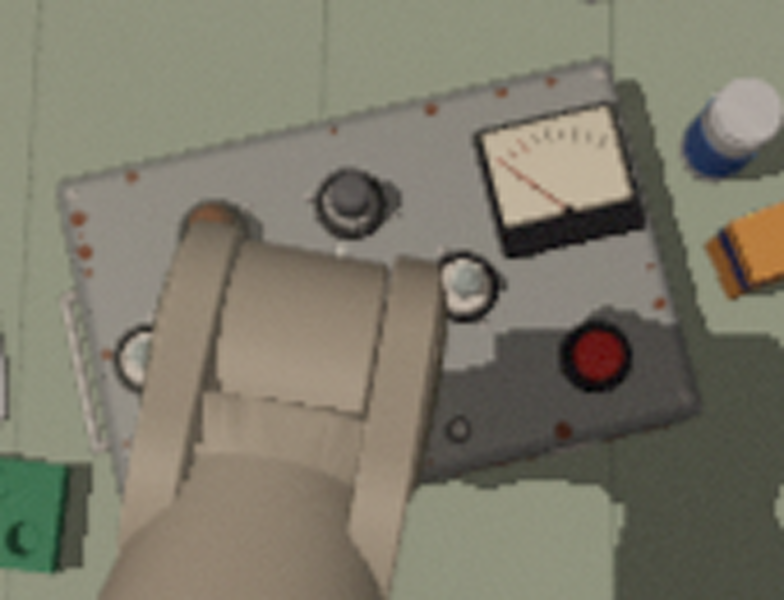

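Emit:
{"api": "step_arm", "payload": {
  "rows": [
    {"linear":[0.009,0.02,0],"angular":[0,0,0],"hand":1},
    {"linear":[0,0.02,0],"angular":[0,0,0],"hand":1},
    {"linear":[-0.004,0.0093,0],"angular":[0,0,-0.0582],"hand":1},
    {"linear":[-0.004,0.0093,0],"angular":[0,0,-0.0582],"hand":1},
    {"linear":[-0.004,0.0093,0],"angular":[0,0,-0.0582],"hand":1},
    {"linear":[-0.004,0.0093,0],"angular":[0,0,-0.0582],"hand":1}
  ]
}}

```text
time: 4.0
ee_pos: [0.5026, -0.0243, 0.1104]
orientation: [179.8, -0.1, 52.4]
force: [0.5, -0.7, 0.0]
width: 0.002
grasp_force: 0.0
```

```bash
python3 -c "
from g import *
rel(.306+.349)"
```

```text
t 4.0 pos [ 0.5026 -0.0243  0.1104] ori [ 1.7984e+02 -6.0000e-02  5.2400e+01] F [ 0.51 -0.72  0.02] j6 115.7 w 0.0021496785024053095
radial 0.03957506774674235 tang -0.015763366587187102 axis in tool xy 0.0395336455317007 0.015866965188565046 want yaw 52.25375091593108
```

Emit:
{"api": "step_arm", "payload": {
  "rows": [
    {"linear":[-0.004,0.0093,0.005],"angular":[0,0,-0.0582],"hand":1},
    {"linear":[-0.004,0.0093,0],"angular":[0,0,-0.0582],"hand":1},
    {"linear":[-0.004,0.0093,0],"angular":[0,0,-0.0582],"hand":1},
    {"linear":[-0.004,0.0093,0],"angular":[0,0,-0.0582],"hand":1},
    {"linear":[-0.004,0.0093,0],"angular":[0,0,-0.0582],"hand":1},
    {"linear":[-0.004,0.0093,0],"angular":[0,0,-0.0582],"hand":1},
    {"linear":[-0.004,0.0093,0],"angular":[0,0,-0.0582],"hand":1},
    {"linear":[-0.004,0.0093,0],"angular":[0,0,-0.0582],"hand":1}
  ]
}}

```text
time: 4.8
ee_pos: [0.5257, -0.0462, 0.1084]
orientation: [179.8, 0.1, 92.4]
force: [-0.0, 0.1, 0.2]
width: -0.006
grasp_force: 0.0
```

```bash
python3 -c "
from g import *
rel(.306+.349+.698)"
```

```text
t 4.8 pos [ 0.5257 -0.0462  0.1084] ori [1.7984e+02 6.0000e-02 9.2410e+01] F [-0.03  0.13  0.25] j6 73.8 w -0.005534901162681833
radial 0.042978225091922895 tang -0.01530295930913342 axis in tool xy 0.042933040162287946 0.01542927276615312 want yaw 92.24620501606256
```

```bash
python3 -c "
from g import *
p=read_camera('scene');cv2.imwrite('pics/s2.png',cv2.resize(p['pixels'][120:250,150:340],(800,547),interpolation=cv2.INTER_CUBIC))"
```

```text
(no output)
```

View pics/s2.png

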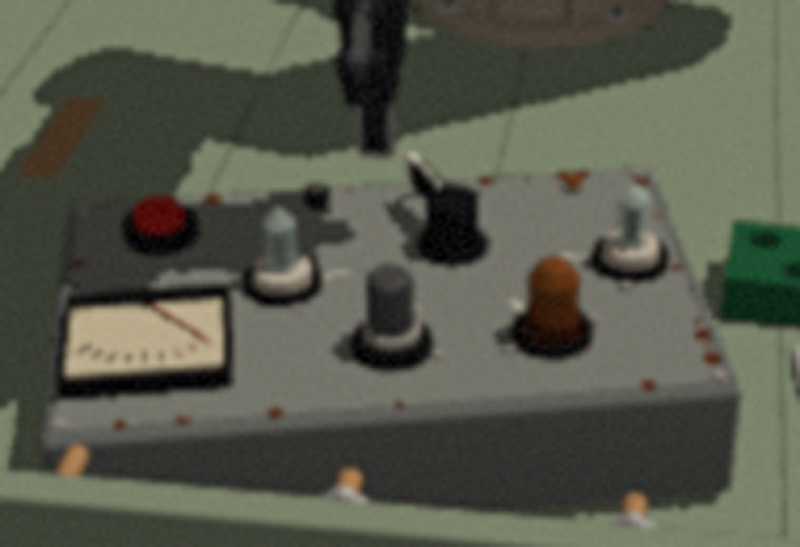

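The pointer hasn't moved: its tip is still at crop (413,160). The fingertip shows at (375,150), away from where I expected it, so I'll measure the finger.

```bash
python3 -c "
from g import *
p=read_camera('scene')
e=state()['ee_pos'];print(e,'tip px',proj(p,e-[0,0,.011]),tip_reach, 'axis',proj(p,np.r_[C,.107]), proj(p,[.4913,-.0332,.107]))
for v in (135,140,145,150,153,155): print(v,[world(p,u,v).round(3).tolist() for u in (236,239,242)])
for x,y in((413,160),(450,190),(425,180),(390,270)):
  u,v=int(150+x/4.21),int(120+y/4.21);print(u,v,world(p,u,v).round(4))
"
```

```text
[ 0.52585873 -0.04623592  0.10825064] tip px (np.float64(239.64980428337626), np.float64(169.18578739109392)) 0.011 axis (np.float64(256.008597050295), np.float64(169.8622971370487)) (np.float64(246.8664248108624), np.float64(159.25930182837965))
135 [[0.586, -0.04, 0.224], [0.587, -0.033, 0.225], [0.544, -0.034, 0.203]]
140 [[0.573, -0.043, 0.204], [0.575, -0.036, 0.206], [0.558, -0.032, 0.197]]
145 [[0.539, -0.051, 0.173], [0.542, -0.043, 0.175], [0.554, -0.033, 0.182]]
150 [[0.54, -0.051, 0.16], [0.536, -0.044, 0.158], [0.53, -0.038, 0.155]]
153 [[0.543, -0.051, 0.153], [0.533, -0.045, 0.148], [0.53, -0.038, 0.147]]
155 [[0.536, -0.052, 0.144], [0.539, -0.044, 0.146], [0.532, -0.038, 0.142]]
248 158 [ 0.5002 -0.0287  0.1162]
256 165 [ 0.5304 -0.0039  0.1155]
250 162 [ 0.5143 -0.0214  0.1133]
242 184 [ 0.6402 -0.0199  0.1304]
```

```bash
python3 -c "
from g import *
p=read_camera('scene')
for v in range(120,176,2): print(v,[world(p,u,v).round(3).tolist() for u in (234,238,241)],p['pixels'][v,238])
s=state();print(s['joints'],s['ee_pos'])
cv2.imwrite('pics/s3.png',cv2.resize(p['pixels'][40:200,170:310],(525,600),interpolation=cv2.INTER_CUBIC))
"
```

```text
120 [[0.562, -0.048, 0.249], [0.564, -0.039, 0.25], [0.556, -0.034, 0.247]] [39 38 41]
122 [[0.562, -0.049, 0.244], [0.566, -0.039, 0.246], [0.558, -0.033, 0.243]] [29 30 30]
124 [[0.566, -0.048, 0.241], [0.568, -0.038, 0.242], [0.56, -0.033, 0.239]] [28 27 26]
126 [[0.568, -0.048, 0.237], [0.564, -0.039, 0.236], [0.558, -0.034, 0.233]] [27 26 27]
128 [[0.574, -0.047, 0.235], [0.552, -0.042, 0.225], [0.556, -0.034, 0.227]] [28 29 27]
130 [[0.578, -0.046, 0.232], [0.562, -0.04, 0.225], [0.55, -0.035, 0.219]] [28 28 30]
132 [[0.581, -0.045, 0.229], [0.582, -0.036, 0.23], [0.568, -0.032, 0.223]] [32 32 33]
134 [[0.585, -0.045, 0.226], [0.587, -0.036, 0.227], [0.578, -0.03, 0.223]] [30 27 29]
136 [[0.585, -0.045, 0.221], [0.587, -0.036, 0.222], [0.571, -0.032, 0.215]] [14 12 12]
138 [[0.577, -0.047, 0.212], [0.578, -0.038, 0.212], [0.572, -0.032, 0.21]] [16 17 14]
140 [[0.568, -0.049, 0.202], [0.573, -0.039, 0.205], [0.572, -0.032, 0.205]] [10  9  9]
142 [[0.556, -0.052, 0.19], [0.553, -0.043, 0.189], [0.565, -0.033, 0.196]] [22 14 14]
144 [[0.555, -0.052, 0.184], [0.558, -0.042, 0.186],
[... 795 characters left out ...]
0.001]] [106 130 121]
164 [[0.479, -0.07, 0.083], [0.477, -0.06, 0.082], [0.473, -0.052, 0.08]] [101 113 111]
166 [[0.489, -0.068, 0.083], [0.486, -0.058, 0.082], [0.483, -0.051, 0.08]] [106 117 117]
168 [[0.495, -0.067, 0.081], [0.496, -0.056, 0.082], [0.496, -0.048, 0.082]] [106 115 115]
170 [[0.505, -0.065, 0.081], [0.504, -0.055, 0.081], [0.504, -0.047, 0.082]] [105 115 115]
172 [[0.516, -0.063, 0.082], [0.514, -0.053, 0.081], [0.517, -0.045, 0.084]] [104 115 115]
174 [[0.526, -0.061, 0.081], [0.524, -0.051, 0.081], [0.524, -0.044, 0.082]] [105 117 116]
[-1.37166781e+01  1.54543714e+01 -1.47329604e+01  5.96777374e+01
 -1.08553886e-02  7.41699048e+01] [ 0.52527907 -0.04592636  0.10800533]
```

View pics/s3.png

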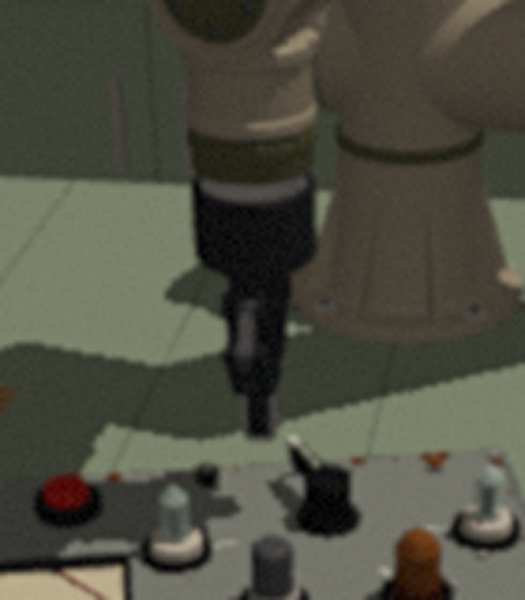

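The camera puts the real fingertip at about z 0.142, some 45 mm above what the reported pose implies, so it passed over the pointer. I'll swing back behind the pointer and then set the height from the camera.

Emit:
{"api": "step_arm", "payload": {
  "rows": [
    {"linear":[0,-0.025,0],"angular":[0,0,0],"hand":1},
    {"linear":[0,-0.025,0],"angular":[0,0,0],"hand":1}
  ]
}}

```text
time: 5.15
ee_pos: [0.5032, -0.0459, 0.107]
orientation: [-180.0, 0.0, 92.2]
force: [0.1, -0.6, -0.2]
width: -0.002
grasp_force: 0.0
```

Emit:
{"api": "step_arm", "payload": {
  "rows": [
    {"linear":[0.0125,-0.0133,0],"angular":[0,0,0.0873],"hand":1},
    {"linear":[0.0125,-0.0133,0],"angular":[0,0,0.0873],"hand":1},
    {"linear":[0.0125,-0.0133,0],"angular":[0,0,0.0873],"hand":1},
    {"linear":[0.0125,-0.0133,0],"angular":[0,0,0.0873],"hand":1},
    {"linear":[0.0125,-0.0133,0],"angular":[0,0,0.0873],"hand":1},
    {"linear":[0.0125,-0.0133,0],"angular":[0,0,0.0873],"hand":1},
    {"linear":[0.0125,-0.0133,0],"angular":[0,0,0.0873],"hand":1},
    {"linear":[0.0125,-0.0133,0],"angular":[0,0,0.0873],"hand":1}
  ]
}}

```text
time: 5.95
ee_pos: [0.481, 0.0059, 0.107]
orientation: [-180.0, 0.0, 31.9]
force: [0.1, 0.1, -0.1]
width: 0.0
grasp_force: 0.0
```

Emit:
{"api": "step_arm", "payload": {
  "rows": [
    {"linear":[0,0,0.03],"angular":[0,0,0],"hand":1},
    {"linear":[0,0,0.03],"angular":[0,0,0],"hand":1},
    {"linear":[0,0,0],"angular":[0,0,0],"hand":1}
  ]
}}

```text
time: 6.25
ee_pos: [0.4801, 0.0056, 0.0805]
orientation: [-179.9, 0.2, 32.3]
force: [-0.3, -0.4, 0.6]
width: -0.001
grasp_force: 0.0
```

```bash
cat >> g.py <<'E'
def tip(z0=.09,box=.035):
    "cloud of the dark finger near the reported TCP, from the scene camera"
    p=read_camera("scene");e=state()["ee_pos"];vv,uu=np.mgrid[90:200,150:340]
    W=np.array([world(p,u,v) for u,v in zip(uu.ravel(),vv.ravel())]);b=p["pixels"][90:200,150:340].reshape(-1,3).max(1)
    k=(abs(W[:,:2]-e[:2]).max(1)<box)&(W[:,2]>z0)
    for z in np.arange(z0,.24,.006):
        q=W[k&(abs(W[:,2]-z)<.003)]
        if len(q): print(round(z,3),len(q),q.min(0)[:2].round(3),q.max(0)[:2].round(3),q.mean(0)[:2].round(3))
    return p
E
python3 -c "
from g import *
rel(.306);p=tip()
cv2.imwrite('pics/s4.png',cv2.resize(p['pixels'][100:230,150:340],(800,547),interpolation=cv2.INTER_CUBIC))"
```

```text
t 6.25 pos [0.4801 0.0056 0.0805] ori [-179.86    0.19   32.34] F [-0.26 -0.43  0.62] j6 138.8 w -0.0011304708855134802
radial 0.04565151478617904 tang -0.03863592747234516 axis in tool xy 0.04559770592963267 0.03869941741003061 want yaw 32.25752386586535
0.102 5 [ 0.506 -0.028] [ 0.514 -0.022] [ 0.51  -0.025]
0.108 5 [ 0.484 -0.025] [0.511 0.015] [ 0.497 -0.004]
0.114 22 [ 0.477 -0.029] [0.512 0.02 ] [ 0.495 -0.006]
0.12 36 [ 0.476 -0.029] [0.516 0.02 ] [ 0.493 -0.002]
0.126 25 [ 0.476 -0.009] [0.494 0.02 ] [0.487 0.006]
0.132 26 [ 0.478 -0.008] [0.495 0.02 ] [0.487 0.007]
0.138 24 [ 0.479 -0.008] [0.493 0.02 ] [0.487 0.007]
0.144 23 [ 0.478 -0.008] [0.493 0.02 ] [0.488 0.008]
0.15 20 [ 0.475 -0.004] [0.497 0.034] [0.487 0.011]
0.156 54 [ 0.467 -0.015] [0.505 0.039] [0.487 0.012]
0.162 69 [ 0.454 -0.017] [0.509 0.039] [0.486 0.009]
0.168 53 [ 0.454 -0.024] [0.513 0.039] [0.486 0.01 ]
0.174 59 [ 0.454 -0.026] [0.514 0.039] [0.49  0.006]
0.18 49 [ 0.454 -0.028] [0.514 0.04 ] [0.486 0.013]
0.186 51 [ 0.45  -0.028] [0.514 0.04 ] [0.49 0.01]
0.192 53 [ 0.456 -0.029] [0.512 0.04 ] [0.494 0.006]
0.198 59 [ 0.459 -0.028] [0.514 0.04 ] [0.494 0.006]
0.204 60 [ 0.47  -0.029] [0.508 0.04 ] [0.494 0.009]
0.21 75 [ 0.471 -0.029] [0.509 0.04 ] [0.494 0.007]
0.216 81 [ 0.472 -0.029] [0.51 0.04] [0.493 0.007]
0.222 71 [ 0.469 -0.028] [0.51 0.04] [0.492 0.006]
0.228 27 [ 0.472 -0.027] [0.508 0.04 ] [ 0.501 -0.011]
0.234 17 [ 0.495 -0.027] [0.51  0.033] [ 0.505 -0.01 ]
```

View pics/s4.png

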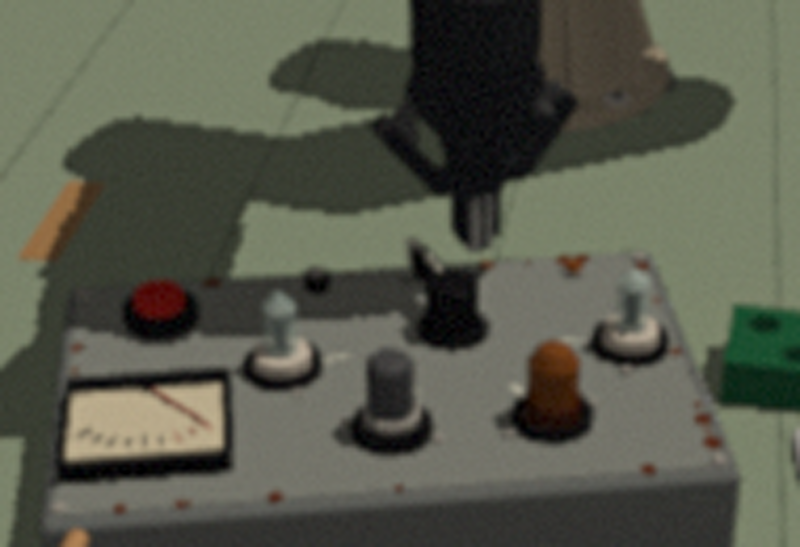

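The fingertip is now at about z 0.112 and on the left of the pointer, at crop (480,240). I'll lower it another 14 mm and sweep.

Emit:
{"api": "step_arm", "payload": {
  "rows": [
    {"linear":[0.008,0,0.018],"angular":[0,0,0],"hand":1},
    {"linear":[0,0.01,0.018],"angular":[0,0,0],"hand":1},
    {"linear":[0,0.02,0],"angular":[0,0,0],"hand":1},
    {"linear":[0,0.018,0],"angular":[0,0,0],"hand":1},
    {"linear":[-0.004,0.0093,0],"angular":[0,0,-0.0582],"hand":1},
    {"linear":[-0.004,0.0093,0],"angular":[0,0,-0.0582],"hand":1},
    {"linear":[-0.004,0.0093,0],"angular":[0,0,-0.0582],"hand":1},
    {"linear":[-0.004,0.0093,0],"angular":[0,0,-0.0582],"hand":1}
  ]
}}

```text
time: 7.1
ee_pos: [0.5, -0.0247, 0.0685]
orientation: [-180.0, -0.0, 52.5]
force: [0.7, 2.3, 0.5]
width: 0.004
grasp_force: 0.8
```

```bash
cat >> g.py <<'E'
def ptr(p=None):
    "pointer angle from depth points at arm height round the axis, away from the finger"
    p=p or read_camera("scene");e=state()["ee_pos"];vv,uu=np.mgrid[90:230,150:340]
    W=np.array([world(p,u,v) for u,v in zip(uu.ravel(),vv.ravel())]);r=W[:,:2]-C
    R=np.hypot(*r.T);k=(R>.025)&(R<.064)&(W[:,2]>.1)&(W[:,2]<.121)
    br=p["pixels"][90:230,150:340].reshape(-1,3).min(1)
    th=(np.arctan2(-r[:,1],-r[:,0])-Y+np.pi)%(2*np.pi)-np.pi
    for i in np.flatnonzero(k): print(W[i].round(3),"R",R[i].round(3),"th",th[i].round(2),"b",br[i])
E
python3 -c "
from g import *
rel(.306+.349);tip(.09,.03)
ptr()"
```

```text
t 7.1 pos [ 0.5    -0.0247  0.0685] ori [-1.7996e+02 -3.0000e-02  5.2460e+01] F [0.66 2.28 0.46] j6 115.5 w 0.003567145170786543
radial 0.041415663653164195 tang -0.017608862731675144 axis in tool xy 0.04135293747809972 0.01775566964288813 want yaw 52.25375091593108
0.102 19 [ 0.494 -0.051] [ 0.529 -0.012] [ 0.518 -0.033]
0.108 29 [ 0.492 -0.051] [ 0.529 -0.012] [ 0.514 -0.031]
0.114 53 [ 0.494 -0.051] [ 0.53  -0.011] [ 0.515 -0.03 ]
0.12 40 [ 0.493 -0.043] [0.53  0.003] [ 0.514 -0.022]
0.126 27 [ 0.494 -0.038] [ 0.516 -0.012] [ 0.508 -0.024]
0.132 17 [ 0.497 -0.032] [ 0.514 -0.013] [ 0.506 -0.02 ]
0.138 19 [ 0.495 -0.049] [ 0.523 -0.009] [ 0.509 -0.02 ]
0.144 42 [ 0.481 -0.05 ] [0.528 0.005] [ 0.506 -0.019]
0.15 50 [ 0.477 -0.052] [0.53  0.005] [ 0.505 -0.018]
0.156 34 [ 0.479 -0.054] [0.529 0.004] [ 0.507 -0.021]
0.162 45 [ 0.475 -0.045] [0.53  0.005] [ 0.504 -0.018]
0.168 44 [ 0.471 -0.047] [0.521 0.004] [ 0.502 -0.014]
0.174 35 [ 0.471 -0.043] [0.524 0.004] [ 0.509 -0.016]
0.18 44 [ 0.47  -0.044] [0.528 0.003] [ 0.511 -0.019]
0.186 32 [ 0.493 -0.047] [0.528 0.001] [ 0.515 -0.021]
[... 4720 characters left out ...]
.04 th 0.84 b 5
[ 0.521 -0.036  0.108] R 0.038 th 0.81 b 4
[ 0.522 -0.033  0.108] R 0.035 th 0.8 b 7
[ 0.528 -0.029  0.112] R 0.029 th 0.92 b 5
[ 0.525 -0.027  0.111] R 0.028 th 0.8 b 9
[ 0.517 -0.042  0.102] R 0.045 th 0.8 b 20
[ 0.52  -0.039  0.103] R 0.041 th 0.81 b 4
[ 0.52  -0.036  0.104] R 0.039 th 0.78 b 9
[ 0.528 -0.032  0.109] R 0.032 th 0.93 b 0
[ 0.526 -0.03   0.108] R 0.03 th 0.86 b 7
[ 0.529 -0.027  0.11 ] R 0.026 th 0.89 b 0
[ 0.522 -0.036  0.102] R 0.037 th 0.83 b 18
[ 0.525 -0.033  0.104] R 0.033 th 0.86 b 7
[ 0.526 -0.03   0.105] R 0.03 th 0.86 b 3
[ 0.529 -0.027  0.107] R 0.026 th 0.9 b 9
[ 0.526 -0.03   0.102] R 0.03 th 0.85 b 18
[ 0.529 -0.027  0.104] R 0.026 th 0.92 b 11
```

The pointer is moving and is now at about 0.70 rad. I'll keep sweeping.

Emit:
{"api": "step_arm", "payload": {
  "rows": [
    {"linear":[-0.004,0.0093,0],"angular":[0,0,-0.0582],"hand":1},
    {"linear":[-0.004,0.0093,0],"angular":[0,0,-0.0582],"hand":1},
    {"linear":[-0.004,0.0093,0],"angular":[0,0,-0.0582],"hand":1},
    {"linear":[-0.004,0.0093,0],"angular":[0,0,-0.0582],"hand":1},
    {"linear":[-0.004,0.0093,0],"angular":[0,0,-0.0582],"hand":1},
    {"linear":[-0.004,0.0093,0],"angular":[0,0,-0.0582],"hand":1},
    {"linear":[-0.004,0.0093,0],"angular":[0,0,-0.0582],"hand":1},
    {"linear":[-0.004,0.0093,0],"angular":[0,0,-0.0582],"hand":1}
  ]
}}

```text
time: 8.0
ee_pos: [0.5226, -0.0464, 0.0684]
orientation: [-179.9, -0.0, 92.3]
force: [-1.8, 0.4, 0.4]
width: -0.003
grasp_force: 0.7
```

```bash
cat >> g.py <<'E'
def pth(p=None,lo=-3.2,hi=3.2):
    "pointer angle from its top surface (z .113-.12), points at radius 25..62"
    p=p or read_camera("scene");vv,uu=np.mgrid[90:230,150:340]
    W=np.array([world(p,u,v) for u,v in zip(uu.ravel(),vv.ravel())]);r=W[:,:2]-C
    R=np.hypot(*r.T);th=(np.arctan2(-r[:,1],-r[:,0])-Y+np.pi)%(2*np.pi)-np.pi
    for z0,z1 in((.104,.112),(.112,.120)):
        k=(R>.03)&(R<.06)&(W[:,2]>z0)&(W[:,2]<z1)&(th>lo)&(th<hi)
        print(z0,"n",k.sum(),"th hist",[(round(a,2),int(c)) for c,a in zip(*np.histogram(th[k],np.arange(-3.2,3.3,.1))) if c])
    return p
E
python3 -c "
from g import *
rel(.306+.349+.698);pth()"
```

```text
t 8.0 pos [ 0.5226 -0.0464  0.0684] ori [-1.7995e+02 -2.0000e-02  9.2330e+01] F [-1.81  0.42  0.41] j6 73.8 w -0.0030646691192073414
radial 0.042991146701136886 tang -0.018376138156352247 axis in tool xy 0.04296466072312414 0.018437979205076987 want yaw 92.24620501606256
0.104 n 32 th hist [(np.float64(0.8), 1), (np.float64(0.9), 1), (np.float64(1.3), 3), (np.float64(1.4), 23), (np.float64(1.5), 4)]
0.112 n 52 th hist [(np.float64(0.9), 3), (np.float64(1.0), 3), (np.float64(1.1), 7), (np.float64(1.2), 6), (np.float64(1.3), 11), (np.float64(1.4), 18), (np.float64(1.5), 4)]
```

Emit:
{"api": "step_arm", "payload": {
  "rows": [
    {"linear":[-0.004,0.0093,0],"angular":[0,0,-0.0582],"hand":1},
    {"linear":[-0.004,0.0093,0],"angular":[0,0,-0.0582],"hand":1},
    {"linear":[-0.004,0.0093,0],"angular":[0,0,-0.0582],"hand":1},
    {"linear":[-0.004,0.0093,0],"angular":[0,0,-0.0582],"hand":1},
    {"linear":[-0.004,0.0093,0],"angular":[0,0,-0.0582],"hand":1},
    {"linear":[-0.004,0.0093,0],"angular":[0,0,-0.0582],"hand":1},
    {"linear":[-0.004,0.0093,0],"angular":[0,0,-0.0582],"hand":1},
    {"linear":[-0.004,0.0093,0],"angular":[0,0,-0.0582],"hand":1}
  ]
}}

```text
time: 8.85
ee_pos: [0.5544, -0.0486, 0.0685]
orientation: [-179.9, -0.0, 132.3]
force: [-1.2, 0.4, 0.4]
width: 0.004
grasp_force: 0.6
```

Emit:
{"api": "step_arm", "payload": {
  "rows": [
    {"linear":[-0.004,0.0093,0],"angular":[0,0,-0.0582],"hand":1},
    {"linear":[-0.004,0.0093,0],"angular":[0,0,-0.0582],"hand":1},
    {"linear":[-0.004,0.0093,0],"angular":[0,0,-0.0582],"hand":1},
    {"linear":[-0.004,0.0093,0],"angular":[0,0,-0.0582],"hand":1}
  ]
}}

```text
time: 9.25
ee_pos: [0.5691, -0.0416, 0.0685]
orientation: [-179.9, 0.0, 152.3]
force: [-1.7, -1.8, 0.7]
width: 0.002
grasp_force: 0.6
```

```bash
python3 -c "
from g import *
rel(.306+.349+.698+12*.0873);p=pth()
cv2.imwrite('pics/s5.png',cv2.resize(p['pixels'][110:240,150:340],(800,547),interpolation=cv2.INTER_CUBIC))"
```

```text
t 9.25 pos [ 0.5691 -0.0416  0.0685] ori [-1.7994e+02  2.0000e-02  1.5226e+02] F [-1.68 -1.78  0.7 ] j6 15.5 w 0.0018105198284403094
radial 0.044502047642445336 tang -0.02055020253015002 axis in tool xy 0.044504714893855685 0.020544425536317114 want yaw 152.26926363396763
0.104 n 48 th hist [(np.float64(1.7), 1), (np.float64(1.8), 2), (np.float64(1.9), 2), (np.float64(2.0), 8), (np.float64(2.1), 5), (np.float64(2.2), 1), (np.float64(2.3), 4), (np.float64(2.4), 17), (np.float64(2.5), 8)]
0.112 n 66 th hist [(np.float64(1.7), 1), (np.float64(1.8), 1), (np.float64(1.9), 2), (np.float64(2.0), 6), (np.float64(2.1), 12), (np.float64(2.2), 8), (np.float64(2.3), 13), (np.float64(2.4), 15), (np.float64(2.5), 8)]
```

View pics/s5.png

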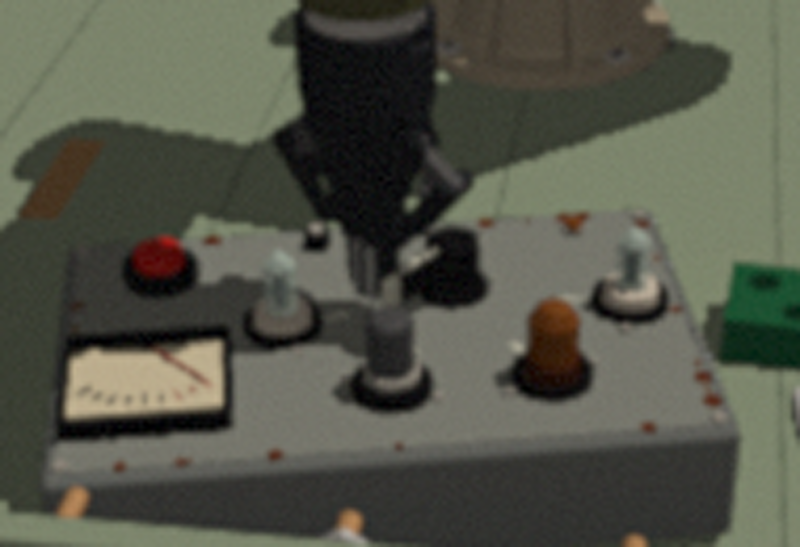

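Tubes are seated and the pointer is at about 2.42 rad, with its white tip at crop (393,292). Three more rows, then I'll back off and check from the top camera.

Emit:
{"api": "step_arm", "payload": {
  "rows": [
    {"linear":[-0.004,0.0093,0],"angular":[0,0,-0.0582],"hand":1},
    {"linear":[-0.004,0.0093,0],"angular":[0,0,-0.0582],"hand":1},
    {"linear":[-0.004,0.0093,0],"angular":[0,0,-0.0582],"hand":1},
    {"linear":[0,0,0],"angular":[0,0,0],"hand":1}
  ]
}}

```text
time: 9.7
ee_pos: [0.5784, -0.0328, 0.0686]
orientation: [-180.0, 0.1, 167.1]
force: [-0.2, -1.0, 0.4]
width: 0.0
grasp_force: 0.1
```

```bash
cat >> g.py <<'E'
def wtip(p):
    "white tip: bright grey points at arm height"
    vv,uu=np.mgrid[90:230,150:340]
    W=np.array([world(p,u,v) for u,v in zip(uu.ravel(),vv.ravel())]);r=W[:,:2]-C
    b=p["pixels"][90:230,150:340].reshape(-1,3).min(1);R=np.hypot(*r.T)
    k=(R>.042)&(R<.068)&(W[:,2]>.11)&(W[:,2]<.122)
    th=(np.arctan2(-r[:,1],-r[:,0])-Y)%(2*np.pi)
    o=[(th[i].round(2),R[i].round(3),int(b[i])) for i in np.flatnonzero(k&(th>2.3)&(th<3.2))];print(o)
    q=[a for a,_,c in o if c>100];print("white",len(q),np.mean(q) if q else 0)
E
python3 -c "
from g import *
rel(2.4+3*.0873);p=pth();wtip(p)"
```

```text
t 9.7 pos [ 0.5784 -0.0328  0.0686] ori [-1.7998e+02  6.0000e-02  1.6711e+02] F [-0.25 -1.01  0.36] j6 1.7 w 0.0002858130064993757
radial 0.04474429601349778 tang -0.02076675642295597 axis in tool xy 0.04479173314989172 0.020664240598260282 want yaw 167.24065082073605
0.104 n 49 th hist [(np.float64(2.0), 2), (np.float64(2.1), 3), (np.float64(2.2), 4), (np.float64(2.3), 11), (np.float64(2.4), 6), (np.float64(2.5), 2), (np.float64(2.6), 7), (np.float64(2.7), 10), (np.float64(2.8), 4)]
0.112 n 69 th hist [(np.float64(2.0), 3), (np.float64(2.1), 5), (np.float64(2.2), 4), (np.float64(2.3), 10), (np.float64(2.4), 6), (np.float64(2.5), 10), (np.float64(2.6), 18), (np.float64(2.7), 12), (np.float64(2.8), 1)]
[(np.float64(2.37), np.float64(0.051), 29), (np.float64(2.42), np.float64(0.05), 11), (np.float64(2.51), np.float64(0.048), 19), (np.float64(2.33), np.float64(0.058), 43), (np.float64(2.36), np.float64(0.057), 58), (np.float64(2.41), np.float64(0.057), 59), (np.float64(2.4), np.float64(0.053), 30), (np.float64(2.4), np.float64(0.048), 5), (np.float64(2.51), np.float64(0.053), 19), (np.f
[... 1444 characters left out ...]
), 44), (np.float64(2.6), np.float64(0.057), 70), (np.float64(2.64), np.float64(0.056), 80), (np.float64(2.68), np.float64(0.055), 78), (np.float64(2.7), np.float64(0.052), 63), (np.float64(2.72), np.float64(0.047), 30), (np.float64(2.76), np.float64(0.045), 6), (np.float64(2.59), np.float64(0.056), 76), (np.float64(2.63), np.float64(0.055), 83), (np.float64(2.69), np.float64(0.057), 75), (np.float64(2.69), np.float64(0.051), 62), (np.float64(2.61), np.float64(0.058), 79), (np.float64(2.66), np.float64(0.059), 80), (np.float64(2.7), np.float64(0.059), 73), (np.float64(2.71), np.float64(0.054), 59), (np.float64(2.66), np.float64(0.059), 80), (np.float64(2.7), np.float64(0.058), 75)]
white 0 0
```

Emit:
{"api": "step_arm", "payload": {
  "rows": [
    {"linear":[0,-0.018,0],"angular":[0,0,0],"hand":1},
    {"linear":[0,-0.012,-0.02],"angular":[0,0,0],"hand":1},
    {"linear":[0,0,-0.08],"angular":[0,0,0],"hand":1},
    {"linear":[0,0,-0.1],"angular":[0,0,0],"hand":1},
    {"linear":[0,0,0],"angular":[0,0,0],"hand":1}
  ]
}}

```text
time: 10.25
ee_pos: [0.5785, -0.0456, 0.1549]
orientation: [-180.0, 0.6, 167.2]
force: [1.0, -0.3, 0.1]
width: 0.002
grasp_force: 0.0
```

```bash
python3 -c "
from g import *
rel(2.66)
e=state()['ee_pos'];x,y=tri(state());d=np.array([.548,-.176])-e[:2];print('to button tool xy',d@x,d@y)"
```

```text
t 10.25 pos [ 0.5785 -0.0456  0.1549] ori [-180.      0.58  167.18] F [ 1.   -0.29  0.11] j6 0.4 w 0.0023854607245913707
radial 0.04776440457620634 tang -0.033144825982467235 axis in tool xy 0.047738529878679783 0.03318208249869128 want yaw 167.1317888396611
to button tool xy 0.0007918339710923349 -0.13386458087223782
```

Emit:
{"api": "step_arm", "payload": {
  "rows": [
    {"linear":[0,-0.07,0],"angular":[0,0,0],"hand":1},
    {"linear":[0,-0.1,0],"angular":[0,0,0],"hand":1},
    {"linear":[0,-0.1,0],"angular":[0,0,0],"hand":1},
    {"linear":[0,-0.065,0],"angular":[0,0,0],"hand":1},
    {"linear":[0,0,0],"angular":[0,0,0],"hand":1}
  ]
}}

```text
time: 10.75
ee_pos: [0.5448, -0.1786, 0.1487]
orientation: [-179.9, 0.0, 166.9]
force: [0.7, -0.3, 0.2]
width: -0.004
grasp_force: 0.0
```

```bash
python3 -c "
from g import *
p=read_camera('top');cv2.imwrite('pics/c3.png',cv2.resize(p['pixels'][145:275,190:360],(784,600),interpolation=cv2.INTER_CUBIC))
s=state();print(s['ee_pos'],s['orientation'])
pth();pth(p)
q=read_camera('scene');e=s['ee_pos']
vv,uu=np.mgrid[90:200,150:340];W=np.array([world(q,u,v) for u,v in zip(uu.ravel(),vv.ravel())])
k=(abs(W[:,:2]-e[:2]).max(1)<.035)&(W[:,2]>.11);print('finger low',np.percentile(W[k,2],[0,2,5]),'low pts',W[k][W[k,2]<W[k,2].min()+.02].mean(0))
"
```

```text
[ 0.54502173 -0.17690024  0.1486329 ] [-1.79999424e+02  1.47490898e-02  1.67032953e+02]
0.104 n 22 th hist [(np.float64(2.6), 11), (np.float64(2.7), 10), (np.float64(2.8), 1)]
0.112 n 40 th hist [(np.float64(2.5), 4), (np.float64(2.6), 18), (np.float64(2.7), 14), (np.float64(2.8), 4)]
0.104 n 3 th hist [(np.float64(2.5), 1), (np.float64(2.7), 2)]
0.112 n 34 th hist [(np.float64(2.4), 3), (np.float64(2.5), 13), (np.float64(2.6), 14), (np.float64(2.7), 4)]
finger low [0.17642573 0.18514948 0.19172981] low pts [ 0.5519613  -0.17349273  0.188173  ]
```

View pics/c3.png

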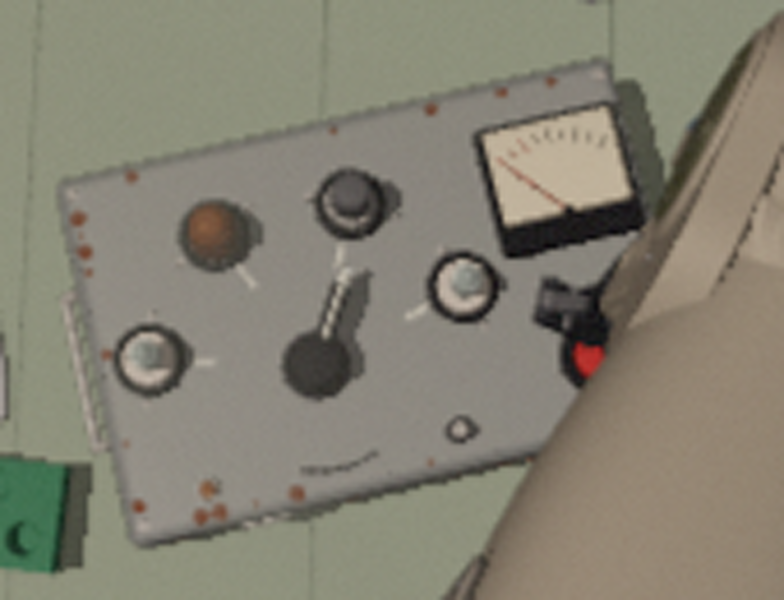

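The pointer now points between sockets c and d, slightly short of c: hub (317,363), tip (347,272), socket c's mark (340,258). I'll measure the shortfall more precisely.

```bash
cat > ang.py <<'E'
from g import *
def cloud(p):
    vv,uu=np.mgrid[90:260,150:345];uu=uu.ravel();vv=vv.ravel()
    return np.array([world(p,u,v) for u,v in zip(uu,vv)]),p["pixels"][vv,uu].astype(int),uu,vv
for n in("top","scene"):
    W=0
    for _ in range(3):
        p=read_camera(n);w,b,uu,vv=cloud(p);W=W+w/3
    R=np.hypot(*(W[:,:2]-C).T)
    hub=(R<.03)&(W[:,2]>.111)&(W[:,2]<.13);h=hub&(R<.02)
    # arm line: top-surface points, unit-height intersection avoids depth noise
    k=(R>.022)&(R<.064)&(W[:,2]>.109)&(W[:,2]<.123)
    P=np.array([world(p,u,v,z=.116)[:2] for u,v in zip(uu[k],vv[k])])
    g=b[k].min(1)
    vx,vy,x0,y0=cv2.fitLine(P.astype(np.float32),cv2.DIST_HUBER,0,.001,.001).ravel()
    off=(C-[x0,y0])@[-vy,vx]
    if (np.array([x0,y0])-C)@[vx,vy]<0: vx,vy=-vx,-vy
    far=P[np.hypot(*(P-C).T)>.045].mean(0);a=lambda d:(np.arctan2(-d[1],-d[0])-Y)%(2*np.pi)
    print(n,len(P),"line th",a((vx,vy)),"axis off line mm",off*1e3,"far th",a(far-C),"hub centre z>",W[h].mean(0) if h.any() else 0, W[h,2].max() if h.any() else 0)
E
python3 ang.py
```

```text
top 45 line th 2.5832543 axis off line mm -1.4319782753048405 far th 2.6129232561536893 hub centre z> [ 0.54023461 -0.0017537   0.11712619] 0.11998036001101564
scene 59 line th 2.6425445 axis off line mm -2.9951527388574264 far th 2.693472807980006 hub centre z> [0.54324895 0.00070368 0.11693096] 0.11908387636546125
```

Best estimate is about 2.60 rad, roughly 0.1 short. I'll go back to the same contact pose and push 6° further.

Emit:
{"api": "step_arm", "payload": {
  "rows": [
    {"linear":[0,0.065,0],"angular":[0,0,0],"hand":1},
    {"linear":[0,0.1,0],"angular":[0,0,0],"hand":1},
    {"linear":[0,0.1,0],"angular":[0,0,0],"hand":1},
    {"linear":[0,0.07,0],"angular":[0,0,0],"hand":1},
    {"linear":[0,0,0],"angular":[0,0,0],"hand":1},
    {"linear":[0,0,0.1],"angular":[0,0,0],"hand":1},
    {"linear":[0,0,0.08],"angular":[0,0,0],"hand":1},
    {"linear":[0,0,0.02],"angular":[0,0,0],"hand":1}
  ]
}}

```text
time: 12.0
ee_pos: [0.5722, -0.0438, 0.0649]
orientation: [-180.0, -0.4, 167.3]
force: [-0.6, 0.6, -0.1]
width: -0.001
grasp_force: 0.0
```

```bash
python3 -c "
from g import *
rel(2.66)"
```

```text
t 12.0 pos [ 0.5722 -0.0438  0.0649] ori [-179.98   -0.36  167.31] F [-0.58  0.63 -0.13] j6 0.3 w -0.0011362854124673412
radial 0.04121470830865039 tang -0.03276062414539911 axis in tool xy 0.04111198529488668 0.03288944117002088 want yaw 167.1317888396611
```

Emit:
{"api": "step_arm", "payload": {
  "rows": [
    {"linear":[-0.006,0.015,-0.006],"angular":[0,0,0],"hand":1},
    {"linear":[0,0.015,0],"angular":[0,0,0],"hand":1},
    {"linear":[-0.0026,0.006,0],"angular":[0,0,-0.0349],"hand":1},
    {"linear":[-0.0026,0.006,0],"angular":[0,0,-0.0349],"hand":1},
    {"linear":[0,0,0],"angular":[0,0,0],"hand":1}
  ]
}}

```text
time: 12.5
ee_pos: [0.5848, -0.0287, 0.073]
orientation: [-180.0, 0.2, 173.3]
force: [0.9, 0.0, 0.1]
width: 0.0
grasp_force: 0.1
```

```bash
python3 -c "
from g import *
rel(2.765)"
```

```text
t 12.5 pos [ 0.5848 -0.0287  0.073 ] ori [-179.97    0.21  173.33] F [0.94 0.02 0.08] j6 -4.0 w 0.0003333292786640028
radial 0.04831491763912185 tang -0.020399483369422763 axis in tool xy 0.048250006941563346 0.02055254286830641 want yaw 173.1478456885348
```

Emit:
{"api": "step_arm", "payload": {
  "rows": [
    {"linear":[0,-0.018,0],"angular":[0,0,0],"hand":1},
    {"linear":[0,-0.012,-0.02],"angular":[0,0,0],"hand":1},
    {"linear":[0,0,-0.08],"angular":[0,0,0],"hand":1},
    {"linear":[0,0,-0.1],"angular":[0,0,0],"hand":1},
    {"linear":[0,-0.07,0],"angular":[0,0,0],"hand":1},
    {"linear":[0,-0.1,0],"angular":[0,0,0],"hand":1},
    {"linear":[0,-0.1,0],"angular":[0,0,0],"hand":1},
    {"linear":[0,-0.065,0],"angular":[0,0,0],"hand":1}
  ]
}}

```text
time: 13.3
ee_pos: [0.5658, -0.1768, 0.1522]
orientation: [-179.9, 0.1, 173.2]
force: [-0.1, 0.2, 0.1]
width: -0.003
grasp_force: 0.0
```

```bash
python3 ang.py; python3 -c "
from g import *
p=read_camera('top');cv2.imwrite('pics/c4.png',cv2.resize(p['pixels'][165:255,205:325],(800,600),interpolation=cv2.INTER_CUBIC))
rel(2.765)
e=state()['ee_pos'];x,y=tri(state());d=np.array([.548,-.176])-e[:2];print('to button tool xy',d@x,d@y)"
```

```text
top 45 line th 2.684792 axis off line mm -1.7082423853677924 far th 2.712966194667453 hub centre z> [ 0.53988752 -0.00170788  0.11687781] 0.119825615387858
scene 56 line th 2.7400203 axis off line mm -2.7109365574799744 far th 2.7860850351473707 hub centre z> [5.43290492e-01 4.96588137e-04 1.17077886e-01] 0.11972043676286082
t 13.65 pos [ 0.566  -0.173   0.1512] ori [1.7999e+02 1.0000e-02 1.7334e+02] F [-0.36  0.69  0.72] j6 -18.1 w -0.003139713272946955
radial 0.04686751495931289 tang -0.16584583811762516 axis in tool xy 0.046305369071650164 0.16600367096705185 want yaw 173.1478456885348
to button tool xy 0.01757106122053898 -0.005118856925442687
```

View pics/c4.png

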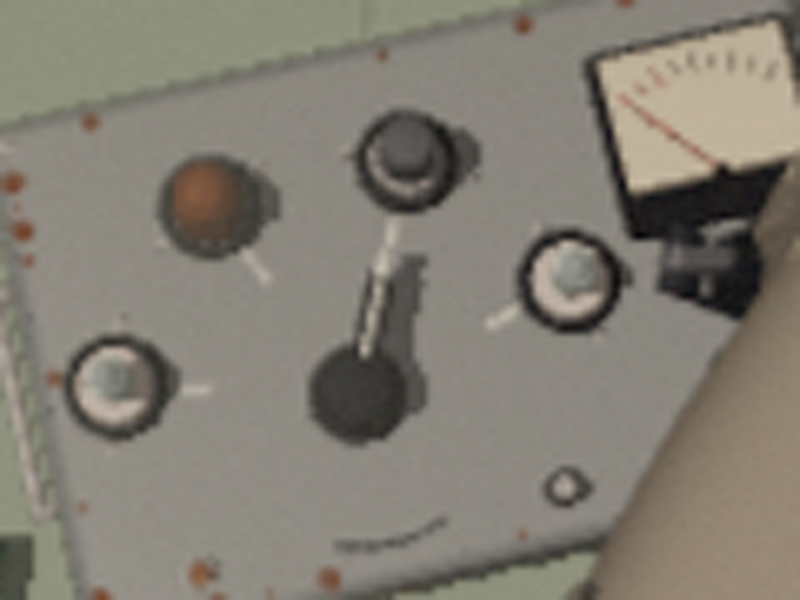

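The pointer is now in line with socket c: hub (360,393), tip (385,255), mark (393,235), tube (406,160). The other tubes are undisturbed. Next, the button.

Emit:
{"api": "step_arm", "payload": {
  "rows": [
    {"linear":[0.044,-0.013,0],"angular":[0,0,0],"hand":1},
    {"linear":[0,0,0],"angular":[0,0,0],"hand":1},
    {"linear":[0,0,0.08],"angular":[0,0,0],"hand":1},
    {"linear":[0,0,0.08],"angular":[0,0,0],"hand":1},
    {"linear":[0,0,0],"angular":[0,0,0],"hand":1}
  ]
}}

```text
time: 14.15
ee_pos: [0.5453, -0.1745, 0.083]
orientation: [179.8, -0.4, 173.4]
force: [-0.5, 0.0, 0.1]
width: 0.001
grasp_force: 0.0
```

```bash
python3 -c "
from g import *
s=state();e=s['ee_pos'];x,y=tri(s);d=np.array([.548,-.176])-e[:2];print(e,s['force'],'to button tool xy',d@x,d@y)
tip(.112,.03)
p=read_camera('scene');cv2.imwrite('pics/s6.png',cv2.resize(p['pixels'][130:230,150:260],(660,600),interpolation=cv2.INTER_CUBIC))" | head -8
```

```text
[ 0.54527834 -0.1744922   0.08299539] [-0.5081493   0.03199622  0.09469863] to button tool xy -0.0028775772367528206 -0.0011833979067085566
0.112 4 [ 0.547 -0.181] [ 0.555 -0.168] [ 0.553 -0.175]
0.118 19 [ 0.546 -0.188] [ 0.558 -0.162] [ 0.553 -0.174]
0.124 26 [ 0.538 -0.189] [ 0.557 -0.16 ] [ 0.551 -0.171]
0.13 28 [ 0.538 -0.188] [ 0.557 -0.159] [ 0.552 -0.171]
0.136 21 [ 0.537 -0.188] [ 0.558 -0.161] [ 0.552 -0.173]
0.142 29 [ 0.543 -0.187] [ 0.557 -0.159] [ 0.552 -0.172]
0.148 21 [ 0.544 -0.186] [ 0.559 -0.16 ] [ 0.554 -0.173]
```

View pics/s6.png

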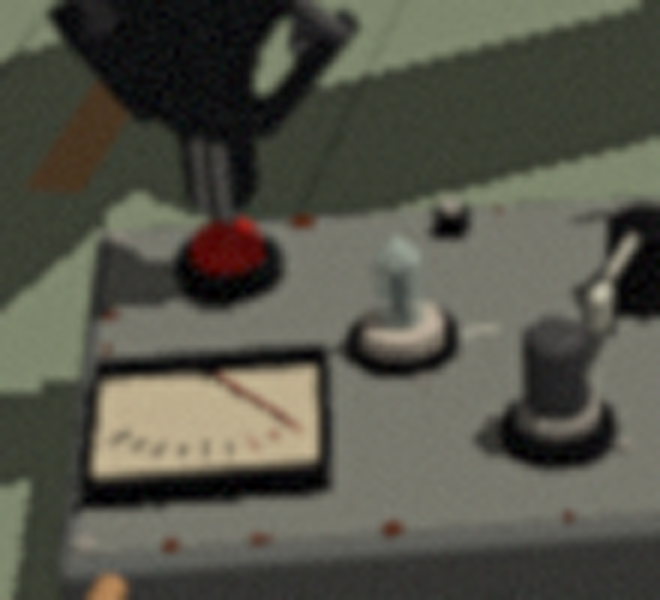

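The closed finger is centred over the button, about 12 mm above it at crop (220,215), and the needle is at rest. Now I'll press in small steps, watching the force.

Emit:
{"api": "step_arm", "payload": {
  "rows": [
    {"linear":[-0.006,0,0.02],"angular":[0,0,0],"hand":1},
    {"linear":[0,0,0.01],"angular":[0,0,0],"hand":1},
    {"linear":[0,0,0],"angular":[0,0,0],"hand":1}
  ]
}}

```text
time: 14.55
ee_pos: [0.5512, -0.1774, 0.0754]
orientation: [-180.0, 0.1, 173.3]
force: [0.3, -0.2, 2.0]
width: -0.002
grasp_force: 0.7
```

Emit:
{"api": "step_arm", "payload": {
  "rows": [
    {"linear":[0,0,0.006],"angular":[0,0,0],"hand":1},
    {"linear":[0,0,0],"angular":[0,0,0],"hand":1}
  ]
}}

```text
time: 14.75
ee_pos: [0.5512, -0.1774, 0.0731]
orientation: [-180.0, 0.1, 173.3]
force: [1.1, 0.6, 3.4]
width: -0.0
grasp_force: 1.4
```

Emit:
{"api": "step_arm", "payload": {
  "rows": [
    {"linear":[0,0,0.005],"angular":[0,0,0],"hand":1},
    {"linear":[0,0,0],"angular":[0,0,0],"hand":1}
  ]
}}

```text
time: 14.95
ee_pos: [0.5511, -0.1774, 0.071]
orientation: [-180.0, 0.1, 173.3]
force: [2.6, 1.0, 3.8]
width: -0.0
grasp_force: 2.0
```

Emit:
{"api": "step_arm", "payload": {
  "rows": [
    {"linear":[0,0,0.005],"angular":[0,0,0],"hand":1},
    {"linear":[0,0,0],"angular":[0,0,0],"hand":1}
  ]
}}

```text
time: 15.15
ee_pos: [0.5512, -0.1775, 0.0696]
orientation: [-180.0, 0.1, 173.3]
force: [0.0, 1.7, 8.5]
width: -0.002
grasp_force: 4.2
```

Emit:
{"api": "step_arm", "payload": {
  "rows": [
    {"linear":[0,0,0.003],"angular":[0,0,0],"hand":1},
    {"linear":[0,0,0],"angular":[0,0,0],"hand":1}
  ]
}}

```text
time: 15.35
ee_pos: [0.5512, -0.1775, 0.0695]
orientation: [-180.0, 0.2, 173.3]
force: [-1.4, 2.5, 15.6]
width: -0.004
grasp_force: 7.5
```

The button is at its stop: the force rose to 15.6 N with no further travel. I've used all ten picture views, so I'll check the needle, pointer and tubes numerically.

```bash
python3 ang.py; python3 -c "
from g import *
p=read_camera('scene');b=p['pixels'].astype(int)
o=cv2.imread('pics/s6.png')
def needle(im,x0,y0,s):
    m=(im[...,2]-im[...,1]>40)&(im[...,2]-im[...,0]>25);ys,xs=np.nonzero(m);print('red cols',(xs/s+x0).min().round(),(xs/s+x0).max().round(),'mean',(xs/s+x0).mean().round(1),'rows',(ys/s+y0).min().round(),(ys/s+y0).max().round())
needle(o[375:480,100:320].astype(int),150+100/6,130+375/6,6)
needle(b[192:210,167:204],167,192,1)
t=read_camera('top')
for n in('metal_tube','mini_tube_1','brown_tube'): print(n,[(round(r['conf'],2),np.round(r['bbox']).tolist()) for r in boxes_of(t,n)[:3]])
print(state()['force'],state()['time'])"
```

```text
top 46 line th 2.6802704 axis off line mm -1.7683656928617044 far th 2.712966194667453 hub centre z> [ 0.53998594 -0.00170535  0.11682343] 0.12027852667418445
scene 54 line th 2.726348 axis off line mm -3.3213442967766555 far th 2.7886506325255755 hub centre z> [0.54349665 0.00069466 0.11710859] 0.11942130777228022Traceback (most recent call last):
  File "<string>", line 7, in <module>
    needle(o[375:480,100:320].astype(int),150+100/6,130+375/6,6)
    ~~~~~~^^^^^^^^^^^^^^^^^^^^^^^^^^^^^^^^^^^^^^^^^^^^^^^^^^^^^^
  File "<string>", line 6, in needle
    m=(im[...,2]-im[...,1]>40)&(im[...,2]-im[...,0]>25);ys,xs=np.nonzero(m);print('red cols',(xs/s+x0).min().round(),(xs/s+x0).max().round(),'mean',(xs/s+x0).mean().round(1),'rows',(ys/s+y0).min().round(),(ys/s+y0).max().round())
                                                                                             ~~~~~~~~~~~~~^^
    return umr_minimum(a, axis, None, out, keepdims, initial, where)
ValueError: zero-size array to reduction operation minimum which has no identity
```

```bash
python3 -c "
from g import *
p=read_camera('scene')
n=cv2.resize(p['pixels'][130:230,150:260],(660,600),interpolation=cv2.INTER_CUBIC)
for im in (cv2.imread('pics/s6.png'),n):
    q=im[370:470,100:320].astype(int);r=q[...,2]-q[...,1]
    for y in (15,30,45,60): print(y+370,'reddest col',100+cv2.GaussianBlur(r.astype(np.float32),(9,9),0)[y].argmax(),r[y].max(),end=' | ')
    print()
t=read_camera('top')
for k in('metal_tube','mini_tube_1','brown_tube'): print(k,[(round(r['conf'],2),np.round(r['bbox']).tolist()) for r in boxes_of(t,k)[:3]])
print(state()['force'],state()['time'])"
```

```text
385 reddest col 235 37 | 400 reddest col 259 32 | 415 reddest col 282 32 | 430 reddest col 296 29 | 
385 reddest col 193 40 | 400 reddest col 178 37 | 415 reddest col 163 36 | 430 reddest col 149 32 | 
metal_tube [(0.62, [259.0, 186.0, 7.0, 8.0]), (0.54, [312.0, 133.0, 11.0, 14.0])]
mini_tube_1 [(0.47, [288.0, 202.0, 7.0, 7.0]), (0.43, [260.0, 185.0, 14.0, 9.0])]
brown_tube [(0.2, [173.0, 191.0, 19.0, 47.0])]
[-1.19860516  1.52825254 14.95804732] 15.95
```

The needle has swung fully to the other side of the meter. The pointer still measures within about 0.03 rad of 2.705, and the button is held at about 15 N. Handing in.

```bash
python3 -c "
from cell import close_job
print(close_job())"
```

```text
the job is handed in; nothing more can be done
None
```

The job is handed in: the pointer is on the metal-can tube (socket c, about 2.7 rad by camera), and the finger is still holding the red button at its stop with about 15 N, with the meter needle swung across.

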